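Shut the terminal box and poise the screwdriver over its lid screw

TASK

Press the lid of the small terminal box down until its catch snaps and it is fully shut. Then draw the larger of the two screwdrivers out of the sloping rack, turn it upright with the blade straight down, and hold it centred over the slotted screw in the lid with a gap of about 3 cm, ready to drive. Finish like that, still holding it clear of the box, and leave the smaller screwdriver in the rack.

Things in the scene. Friction and masses are not known exactly. Their poses are not given: they have to be found in the camera images.
- terminal_box: fixed aluminium terminal box with a flat grey hinged lid, 130 mm deep (its x) by 150 mm wide (its y), 58 mm high with the lid shut; origin at the centre of its underside, x points away from the front edge towards the hinge. The hinge line is along its y, 65 mm behind the centre and 51 mm up. A small cable gland stands out 20 mm on its +y side
- box_lid (a joint): lid hinge, rad: 0 is fully shut, it grows as the lid rises. It starts between 0.35 and 0.7 and stays where it is left (stiff hinge); a spring roller catch meets the lid at about 0.12, is past its hump at about 0.06 and then pulls the lid to 0. Pressing the front third of the lid down takes about 10 N. The lid is a plate 132 mm long from the hinge and 7 mm thick, its underside 51 mm above the bench when shut
- screw (a point): top centre of the slotted steel screw in the lid, head 16 mm across and 2.5 mm proud of the lid, 108 mm from the hinge on the lid's middle line (60.5 mm above the bench when the lid is shut); moves with the lid, z is the lid's outward normal
- lid_front_edge (a point): middle of the lid's free front edge, on its top face; moves with the lid
- driver_rack: fixed wooden rack, 172 mm wide (its y): a sloping board with two bores, on a base plate; origin on the bench under the middle of the board face, which is 102 mm up there. The bores, 8 mm wide and 45 mm long, lean 0.45 rad from vertical (the drivers, with play, about 0.5): handles point up and to the rack's -x, the robot's side. Large driver at its y = +50 mm, small one at -50 mm
- rack_mouth (a point): mouth of the large screwdriver's bore, on the board's face; z points out along the bore
- large_driver_handle (a point): centre of the handle of the larger screwdriver, 190 mm long overall. The handle is 26 mm thick and 90 mm long, this point is 45 mm from either of its ends; z points along the screwdriver from blade to handle end (upright with the blade down: z up), y is across the rack. Its shoulder rests on the rack's face and it leaves the bore along z, after 100 mm of travel
- large_driver_tip (a point): tip of the blade of the larger screwdriver, 145 mm from the handle's centre; same axes; the shaft is 6 mm thick
- small_driver_handle (a point): centre of the handle of the smaller screwdriver, 130 mm long overall, handle 18 mm thick and 70 mm long; it stays in the rack; same axes

How it is judged:
On the way, in this order (a step that is already met when the one before it is completed fails the run):
1. the lid is pressed shut past its catch, the large screwdriver still in its bore (value of joint box_lid below 0.025 rad and z of large_driver_tip in the frame of rack_mouth below -0.05 m), for 0.3 s.
2. the large screwdriver is drawn out of the rack (contact force between large_driver and driver_rack below 0.1 N and (z of large_driver_tip in the frame of rack_mouth above 0 m or horizontal distance between large_driver_tip and rack_mouth above 0.15 m)), for 0.1 s.
At the end, for the whole second after the job is handed in: lid fully shut (under 0.025 rad); large screwdriver held by the gripper alone, blade down within 0.22 rad of upright, tip within 18 mm of the screw centre seen from above and 8 to 60 mm above it; nothing touches the box; small screwdriver within 30 mm of its start (value of joint box_lid below 0.025 rad and angle between large_driver_tip's own z axis and vertical below 0.22 rad and horizontal distance between large_driver_tip and screw below 0.018 m and z of large_driver_tip in the frame of screw between 0.008 and 0.06 m and contact force between large_driver and the fingers above 1 N and contact force between each of large_driver, the arm, the fingers and terminal_box below 0.1 N and contact force between large_driver and driver_rack below 0.1 N and velocity of joint box_lid below 0.05 rad/s and distance of small_driver_handle from where it was at the start of the episode below 0.03 m); the arm keeps its last pose, push and grip.
It fails at once if the small screwdriver is pulled out or knocked out of place (distance of small_driver_handle from where it was at the start of the episode above 0.03 m).
It also fails if it takes over 53 s, if anything falls off the work surface, if the arm or the gripper's body presses on something with over 40 N, if the wrist force passes 120 N, or if a joint passes its speed limit or range.

ROBOT

A 6-joint arm with a two-finger parallel gripper is mounted at the origin on a cart in front of the work surface, level with it; the furniture and walls round the work are solid. World frame = base frame: x ahead of the robot, y to its left, z up, the work surface at z = 0. Lengths are in m, angles in rad, forces in N, time in s.
With the tool pointing down it reaches from about 0.25 to 0.775 m from the base axis. Payload 4 kg.
Tool frame: the origin (TCP) lies at the very end of the fingers, on their centre line; the grasp point (between the pads) lies 19 mm behind it (bot.tcp_to_grasp is the distance from the TCP to the grasp point, in m); z points along the fingers, y is the direction in which the jaws open and shut (so a half turn about z gives the same grasp; the last joint's range is limited). The gripper opens to 94 mm and grips with 3 to 60 N. Pads are 16 mm wide; open, the fingers measure 119 mm over their backs; the gripper's body (75 mm by 177 mm) begins 78 mm behind the grasp point.
Start: joints at [1.004, 0.087, 1.371, -0, 1.684, -0.103], TCP at [0.246, 0.492, 0.206] pointing down, gripper open.
Joint ranges: [-3.1, 3.1], [-0.76, 2.03], [0.27, 2.55], [-1.08, 4.22], [0.17, 2.65], [-2.57, 2.57]. Speed limits (rad/s): [2.79, 2.79, 3.14, 3.14, 3.14, 3.14].

INTERFACE

Orientations are given as a rotation vector (axis times angle).
In Python, from plant import bot gives the robot as it stands. The module is installed in compiled form; this text tells all that it offers.
- The arm moves only by the tool send_rows, never from a script. Its argument "targets" is a list of rows, each a list of 7 numbers: the shift along the tool's x, y, z in m, then the turn, a rotation vector about the tool's x, y, z in degrees, then the opening, from 0 (shut) to 1 (fully open). A call has 1 to 12 rows; each row is the pose to reach, as a shift and turn from the pose commanded when the call began, along the tool's axes at that moment; what a row does not reach only later rows make up. A row lasts 1/8 s, in which the tool goes at most 62.5 mm and 10.7 degrees, less where a joint would pass 70% of its speed; a pose out of reach is approached as far as the arm can. A call with a gripper value outside its range is refused whole. The fingers move at their own pace and stop on an object; the grip force is fixed at half the most. Time passes only in rows, so rows that repeat a pose let the fingers close. It gives the time, the measured TCP pose, the force and the opening at its end, in the units of the state.
- bot.get_obs(): the state, without advancing time (a new reading comes with each control period).
- bot.get_image(name): name is "scene" or "top" or "wrist"; returns a dict with "color" (384x512x3 uint8, red, green, blue), "fx", "fy", "cx", "cy" (pixels), "position" and "attitude" of the camera in the world; the wrist camera has in their place "hand_eye" (4x4, takes a point from camera to tool coordinates, whose origin is the TCP and whose axes are the flange's). Camera axes: x right, y down, z forward; pixel columns grow to the right and rows downward; lengths in m; the calibration is good to about 2 mm. A picture is of the moment at which its call begins: read the wrist's pose just before it. There is no depth.
- bot.close_job(): hands the job in, once; it reports no verdict.
Trained networks look in the newest picture that a camera, given by its name, has taken for a name from the list of things; names that differ only in an ending like _2 or _b are one class to them, and where a whole thing is asked for, a point or a joint stands for the part that bears it (a point fixed in the world has none). Each returns a list of dicts, best first, with "score" (0 to 1); they miss things now and then, are a little off and sometimes report something else, mostly with a low value. They report only what shows in the picture. A call takes as long as a camera call.
- bot.find_in(camera, label): "bbox" ([left, top, right, bottom] in pixels, round what is visible of it).
- bot.silhouettes(camera, label): "pixels" (384x512 bool, what is visible of it) and "bbox" ([left, top, right, bottom] in pixels, round what is visible of it).
The state is a dict: "t": time; "joint_positions": joint angles; "dq": joint speeds; "effort": joint torques, N m; "position": TCP position; "orientation": TCP orientation; "contact_force": force on the tool from outside, world axes, zero at the start; "moment": the same for the moment, N m; "width": finger opening in m.
Only numpy, scipy, OpenCV 4.12 (cv2) and the standard library are available. Lean on these libraries where they do the work, as an engineer would, in place of code of your own. Each camera call takes 0.05 s, during which the arm holds its last target.

## Working session

There is one attempt and no reset: what is moved stays moved. The work goes in short steps, Python scripts to look and compute and a tool call to move; the robot and the scene stay as the last step left them, time stands still between calls to the robot, and variables do not carry over. Pictures are saved under pics/ and viewed, and the job is handed in when it is done.

Besides the shell and the picture viewer there is one more tool, called after ">>>" by a JSON object that holds its "op" and its "data". send_rows: Moves the arm, as the interface text tells. Its arguments: {"type":"object","properties":{"targets":{"type":"array"}},"required":["targets"]}

```bash
ls; mkdir -p pics; python3 - <<'E'
from plant import bot
import cv2
o=bot.get_obs()
for k,v in o.items(): print(k,v)
print(bot.tcp_to_grasp)
for n in("scene","top","wrist"):
    im=bot.get_image(n)
    cv2.imwrite(f"pics/{n}0.png",im["color"][:,:,::-1])
    print(n,{k:v for k,v in im.items() if k!="color"})
    for l in("terminal_box","box_lid","screw","driver_rack","large_driver_handle","small_driver_handle"):
        try: print(l,[(d["bbox"],round(d["score"],2)) for d in bot.find_in(n,l)])
        except Exception as e: print(l,e)
print(bot.get_obs()["t"])
E
```

```text
pics
t 0.0
joint_positions [ 1.00391590e+00  8.79479023e-02  1.37220776e+00 -1.57548986e-05
  1.68359847e+00 -1.03086028e-01]
dq [-0.00015978 -0.00043816  0.00090513  0.0021134   0.00096676 -0.00040842]
effort [-6.16566085e-04 -3.40177524e+01 -3.02425110e+01  7.17893173e-02
  3.30612890e-02 -1.60436202e-04]
position [0.24575305 0.49144402 0.20433164]
orientation [-0.72185688 -3.05681948  0.0032139 ]
contact_force [-1.14357297  0.63009201 -0.27276764]
moment [-0.0421849   0.00362436  0.03312343]
width 0.0938370344236439
0.0188
scene {'fx': 428.93657651134447, 'fy': 428.93657651134447, 'cx': 251.8995803924931, 'cy': 196.0812091687777, 'position': array([-0.03002315, -0.25800456,  0.56663839]), 'attitude': array([-1.99933801,  0.86506148, -0.50521025])}
terminal_box [([143.4, 157.3, 226.6, 241.4], 0.97)]
box_lid [([147.4, 157.9, 228.1, 193.9], 0.77)]
screw [([145.6, 157.1, 226.4, 196.1], 0.69)]
driver_rack [([292.5, 218.5, 398.5, 306.7], 0.72)]
large_driver_handle [([305.6, 208.4, 327.9, 240.9], 0.63)]
small_driver_handle [([368.0, 226.8, 382.9, 249.8], 0.56)]
top {'fx': 421.34202176462
[... 520 characters left out ...]
ndle [([321.8, 192.5, 349.2, 220.6], 0.65)]
small_driver_handle [([365.0, 173.5, 386.8, 192.4], 0.67)]
wrist {'fx': 267.156874088454, 'fy': 267.156874088454, 'cx': 260.44386225386006, 'cy': 193.1912755917455, 'hand_eye': array([[-1.27664313e-03, -9.68747199e-01, -2.48046839e-01,
         7.15810202e-02],
       [ 9.99999143e-01, -1.30839553e-03, -3.68379407e-05,
         5.13863740e-04],
       [-2.88856723e-04, -2.48046674e-01,  9.68748040e-01,
        -1.78966690e-01],
       [ 0.00000000e+00,  0.00000000e+00,  0.00000000e+00,
         1.00000000e+00]])}
terminal_box [([214.0, 310.6, 331.0, 349.4], 0.84)]
box_lid []
screw []
driver_rack []
large_driver_handle []
small_driver_handle []
1.05
```

View images.

View pics/scene0.png

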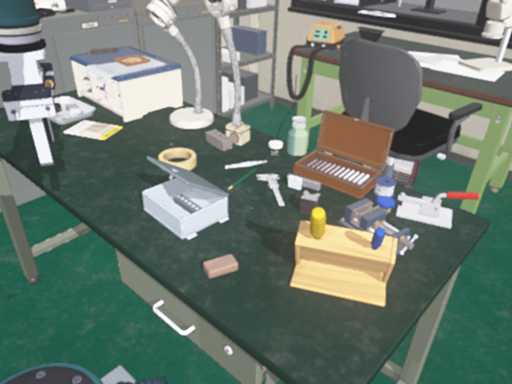

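View pics/top0.png

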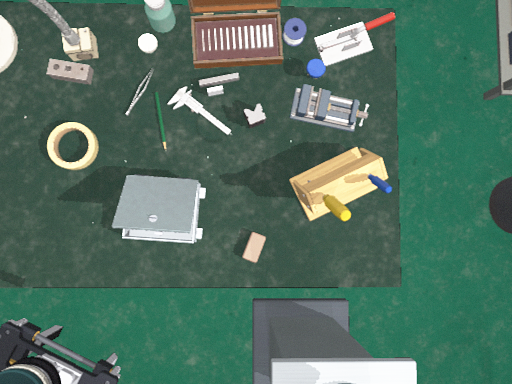

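View pics/wrist0.png

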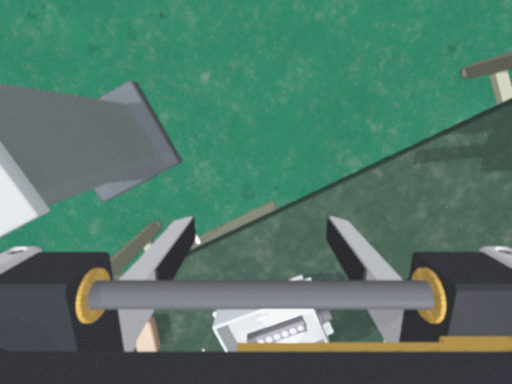

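```bash
python3 - <<'E'
import cv2
a=cv2.imread("pics/top0.png")
b=cv2.resize(a[140:260,90:220],None,fx=4.5,fy=4.5,interpolation=cv2.INTER_CUBIC);cv2.imwrite("pics/top0_box.png",b)
b=cv2.resize(a[130:240,280:400],None,fx=5,fy=5,interpolation=cv2.INTER_CUBIC);cv2.imwrite("pics/top0_rack.png",b)
a=cv2.imread("pics/scene0.png")
b=cv2.resize(a[145:255,130:240],None,fx=5,fy=5,interpolation=cv2.INTER_CUBIC);cv2.imwrite("pics/sc0_box.png",b)
b=cv2.resize(a[195:315,285:405],None,fx=5,fy=5,interpolation=cv2.INTER_CUBIC);cv2.imwrite("pics/sc0_rack.png",b)
E
```

```text
(no output)
```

View pics/top0_box.png

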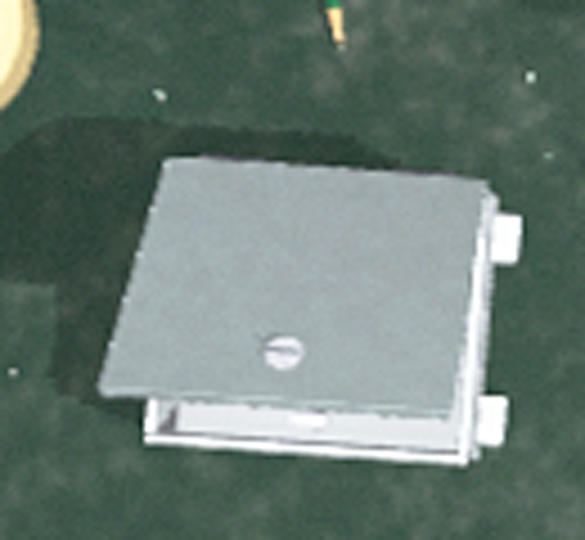

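View pics/top0_rack.png

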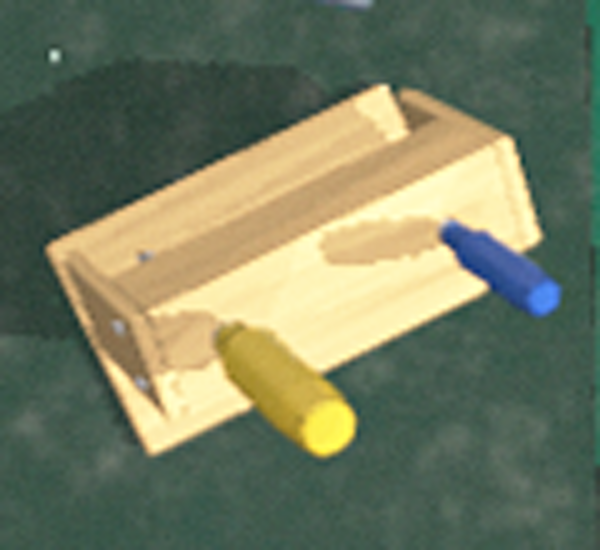

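View pics/sc0_box.png

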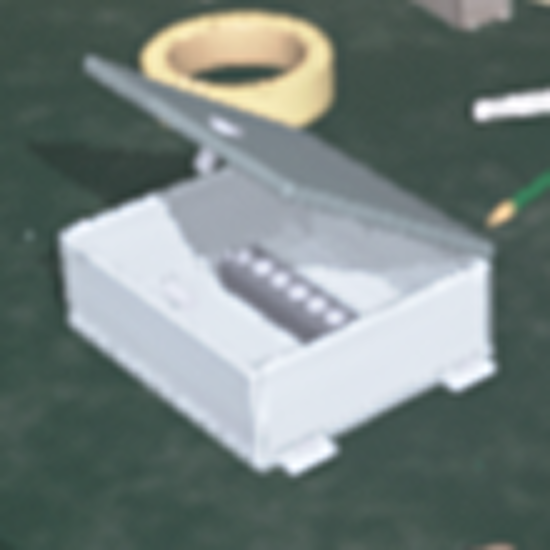

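View pics/sc0_rack.png

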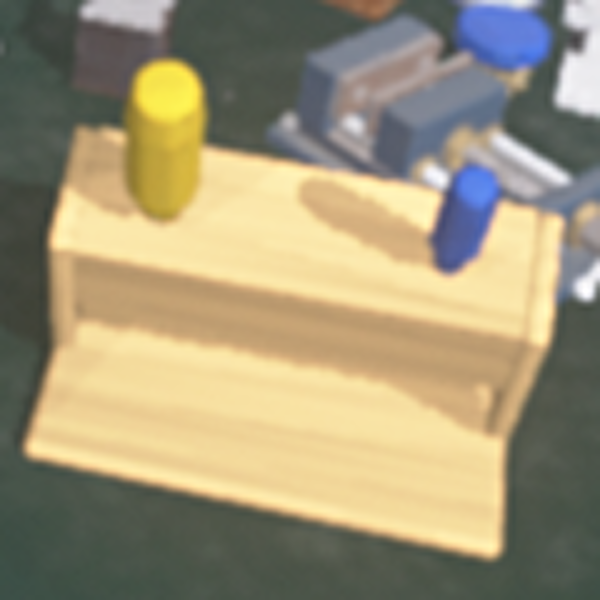

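```bash
cat > h.py <<'E'
import numpy as np
from scipy.spatial.transform import Rotation as R
from scipy.optimize import least_squares
CAM={'scene':dict(f=428.93657651134447,c=(251.8995803924931,196.0812091687777),p=np.array([-0.03002315,-0.25800456,0.56663839]),a=[-1.99933801,0.86506148,-0.50521025]),
'top':dict(f=421.34202176462503,c=(249.9449627850894,193.7218202202584),p=np.array([0.44915846,0.23550218,0.94278003]),a=[-2.20163746,2.19357981,-0.11123449])}
def proj(cam,P):
    C=CAM[cam];q=(np.atleast_2d(P)-C['p'])@R.from_rotvec(C['a']).as_matrix()
    return q[:,:2]/q[:,2:]*C['f']+np.array(C['c'])
def Z(y):return R.from_euler('z',y).as_matrix()
E
cat > fit.py <<'E'
from h import *
T=lambda u,v:(90+u/4.5,140+v/4.5)
S=lambda u,v:(130+u/5,145+v/5)
def lidp(r,y,h,a): # r from hinge toward front
    return np.array([.065-r*np.cos(a)+0*h- -0*1 + (h*np.sin(a)), y, .051+r*np.sin(a)+h*np.cos(a)])
def boxpts(p):
    x,y,yaw,a,w=p
    L=lambda *q:lidp(*q,a)
    B=lambda *q:np.array(q)
    obs=[('top',L(.132,w,.007),T(100,393)),('top',L(.132,-w,.007),T(448,416)),('top',L(0,w,.007),T(167,158)),('top',L(0,-w,.007),T(488,182)),
     ('top',L(.108,0,.0095),T(285,351)),('scene',L(.108,0,.0095),S(226,125)),
     ('scene',L(.132,w,.007),S(88,58)),('scene',L(.132,-w,.007),S(288,188)),('scene',L(0,-w,.007),S(490,246)),
     ('scene',B(-.065,-.075,0),S(265,467)),('scene',B(-.065,-.075,.051),S(253,370)),('scene',B(-.065,.075,.051),S(62,238)),('scene',B(-.065,.075,0),S(70,325)),
     ('top',B(-.065,.075,.051),T(146,438)),('top',B(-.065,-.075,.051),T(467,462))]
    M=Z(yaw);t=np.array([x,y,0])
    return np.array([np.array(o[2])-proj(o[0],M@o[1]+t)[0] for o in obs])
s=least_squares(lambda p:boxpts(p).ravel(),[.42,.44,0,.5,.075],loss='soft_l1')
print(s.x);print(boxpts(s.x).round(1).tolist())
T2=lambda u,v:(280+u/5,130+v/5)
S2=lambda u,v:(285+u/5,195+v/5)
def rp(p):
    x,y,yaw,tilt,dh=p
    ax=np.array([-np.sin(tilt),0,np.cos(tilt)]);l=np.array([0,.05,.102+dh]);m=np.array([0,-.05,.102+dh])
    obs=[('top',l+.09*ax,T2(328,428)),('scene',l+.09*ax,S2(168,92)),('top',l,T2(228,332)),('scene',l,S2(162,212)),
     ('top',m+.07*ax,T2(544,297)),('scene',m+.07*ax,S2(478,183)),('top',m,T2(447,230)),('scene',m,S2(448,264))]
    M=Z(yaw);t=np.array([x,y,0])
    return np.array([np.array(o[2])-proj(o[0],M@o[1]+t)[0] for o in obs])
s2=least_squares(lambda p:rp(p).ravel(),[.42,.05,-.4,.5,0])
print(s2.x);print(rp(s2.x).round(1).tolist())
E
python3 fit.py
```

```text
[ 0.47967534  0.39844505 -0.0656695   0.58532574  0.074014  ]
[[-0.1, 0.1], [-0.5, -0.0], [-0.4, 0.6], [0.4, 0.9], [-0.0, -0.7], [-0.1, -0.2], [0.3, -0.0], [-0.1, 0.4], [-1.5, 0.5], [0.6, -0.5], [-0.2, -0.3], [0.7, 1.9], [-0.2, 0.7], [0.4, -1.0], [-0.1, -0.5]]
[ 0.52658627  0.01320263  0.44147687  0.51208059 -0.00373176]
[[0.4, -0.3], [0.3, -0.5], [-0.2, -0.5], [-0.5, 0.7], [0.8, 0.5], [0.0, 0.3], [-0.5, -0.2], [-0.6, -0.4]]
```

```bash
cat >> h.py <<'E'
BX=np.array([.4797,.3984,0]);BY=-.0657
def lid(r,y,h,a):
    return BX+Z(BY)@np.array([.065-r*np.cos(a)+h*np.sin(a),y,.051+r*np.sin(a)+h*np.cos(a)])
RX=np.array([.5266,.0132,0]);RY=.4415
def tool(yaw_jaw,tilt=0,tyaw=0):
    "tool rotation: z down, y at yaw_jaw; then z leaning by tilt toward direction tyaw"
    y=np.array([np.cos(yaw_jaw),np.sin(yaw_jaw),0]);z=np.array([0,0,-1.]);x=np.cross(y,z)
    M=np.array([x,y,z]).T
    ax=np.cross([0,0,-1],[np.cos(tyaw),np.sin(tyaw),0])
    return R.from_rotvec(tilt*ax).as_matrix()@M
def rel(p,M,obs):
    M0=R.from_rotvec(obs['orientation']).as_matrix()
    return (M0.T@(np.asarray(p)-obs['position'])*1000).round(1),np.degrees(R.from_matrix(M0.T@M).as_rotvec()).round(2)
E
python3 - <<'E'
from h import *
from plant import bot
o=bot.get_obs();print(o['t'],o['position'])
M=tool(np.pi/2+BY)
for a,h in((.585,.045),(.585,.007),(.45,.007),(.3,.007),(.15,.007),(0,.007)):
    p=lid(.117,-.03,.007,a)+[0,0,h-.007]; print(a,p.round(4),*rel(p,M,o))
print(lid(.108,0,.0095,0))
E
```

```text
1.05 [0.24605913 0.49191452 0.205505  ]
0.585 [0.4491 0.3703 0.1594] [-236.   -17.9   46.1] [ 1.000e-02  0.000e+00 -2.281e+01]
0.585 [0.4491 0.3703 0.1214] [-236.   -17.9   84.1] [ 1.000e-02  0.000e+00 -2.281e+01]
0.45 [0.4405 0.3709 0.1082] [-228.   -21.2   97.3] [ 1.000e-02  0.000e+00 -2.281e+01]
0.3 [0.4331 0.3714 0.0923] [-221.2  -24.1  113.2] [ 1.000e-02  0.000e+00 -2.281e+01]
0.15 [0.4282 0.3717 0.0754] [-216.7  -26.   130.1] [ 1.000e-02  0.000e+00 -2.281e+01]
0 [0.4258 0.3719 0.058 ] [-214.5  -26.9  147.5] [ 1.000e-02  0.000e+00 -2.281e+01]
[0.43679277 0.40122307 0.0605    ]
```

>>> {"op": "send_rows", "data": {"targets": [[-0.05, -0.004, 0, 0, 0, -5, 0], [-0.1, -0.008, 0, 0, 0, -10, 0], [-0.15, -0.012, 0.01, 0, 0, -15, 0], [-0.2, -0.016, 0.03, 0, 0, -20, 0], [-0.236, -0.018, 0.04, 0, 0, -22.8, 0], [-0.236, -0.018, 0.046, 0, 0, -22.8, 0], [-0.236, -0.018, 0.046, 0, 0, -22.8, 0]]}}

```text
t: 1.92
position: [0.4483, 0.3704, 0.159]
orientation: [-0.104, -3.138, 0.0]
contact_force: [0.4, -0.7, 0.1]
width: 0.0272
```

```bash
cat > look.py <<'E'
import sys,cv2
from plant import bot
tag=sys.argv[1]; n=sys.argv[2]; x0,y0,x1,y1=map(int,sys.argv[3:7])
a=bot.get_image(n)["color"][:,:,::-1][y0:y1,x0:x1]
s=min(600/a.shape[1],500/a.shape[0])
cv2.imwrite(f"pics/{tag}.png",cv2.resize(a,None,fx=s,fy=s,interpolation=cv2.INTER_CUBIC))
o=bot.get_obs();print("scale",s,o['t'],o['position'],o['contact_force'],o['width'])
E
python3 look.py s1 scene 120 80 300 260
```

```text
scale 2.7777777777777777 1.975 [0.44825312 0.37085928 0.15963249] [-0.55565687  0.42573896 -0.37227598] 0.023471793384924472
```

View pics/s1.png

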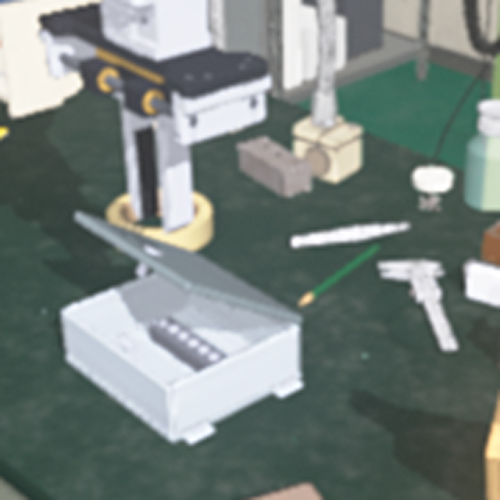

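```bash
python3 - <<'E'
from h import *
from plant import bot
o=bot.get_obs();print(o['t'],o['position'],R.from_rotvec(o['orientation']).as_matrix().round(3))
M=tool(np.pi/2+BY)
for a in(.585,.45,.3,.15,0):
    p=lid(.117,-.03,.007,a); print(a,*rel(p,M,o))
E
```

```text
1.975 [0.44825312 0.37085928 0.15963249] [[-0.998  0.065 -0.   ]
 [ 0.065  0.998  0.   ]
 [ 0.     0.    -1.   ]]
0.585 [-0.9 -0.5 38.2] [ 0.02 -0.03  0.03]
0.45 [ 7.7 -0.5 51.4] [ 0.02 -0.03  0.03]
0.3 [15.1 -0.5 67.4] [ 0.02 -0.03  0.03]
0.15 [20.  -0.5 84.2] [ 0.02 -0.03  0.03]
0 [ 22.4  -0.5 101.6] [ 0.02 -0.03  0.03]
```

The gripper (fingers at about (165,200) in the crop) hovers just above and behind the lid's free part, as planned. I'll follow the lid's arc down.

>>> {"op": "send_rows", "data": {"targets": [[0, 0, 0.02, 0, 0, 0, 0], [0, 0, 0.038, 0, 0, 0, 0], [0.004, 0, 0.045, 0, 0, 0, 0], [0.008, 0, 0.051, 0, 0, 0, 0], [0.012, 0, 0.059, 0, 0, 0, 0], [0.015, 0, 0.067, 0, 0, 0, 0], [0.018, 0, 0.075, 0, 0, 0, 0], [0.02, 0, 0.083, 0, 0, 0, 0]]}}

```text
t: 2.98
position: [0.4289, 0.3716, 0.076]
orientation: [0.103, 3.14, 0.0]
contact_force: [-0.1, -0.3, 1.0]
width: 0.0005
```

>>> {"op": "send_rows", "data": {"targets": [[0.001, 0, 0.006, 0, 0, 0, 0], [0.002, 0, 0.012, 0, 0, 0, 0], [0.002, 0, 0.017, 0, 0, 0, 0], [0.002, 0, 0.019, 0, 0, 0, 0], [0.002, 0, 0.019, 0, 0, 0, 0], [0.002, 0, 0.019, 0, 0, 0, 0]]}}

```text
t: 3.72
position: [0.427, 0.3717, 0.0581]
orientation: [-0.103, -3.14, -0.0]
contact_force: [-0.9, -1.5, 5.4]
width: 0.0005
```

```bash
python3 look.py s2 scene 120 80 300 260
```

```text
scale 2.7777777777777777 3.775 [0.42703189 0.37167214 0.0581739 ] [-1.44292004 -1.17159977  5.51110084] 4.923892336403747e-05
```

View pics/s2.png

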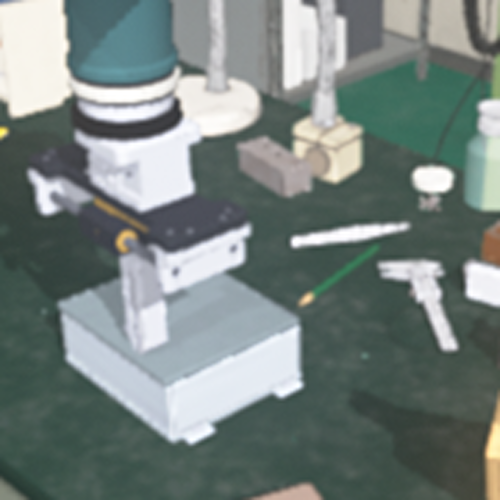

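The fingertip is on the lid at crop (150,345) and the lid looks flush with the box. I'll press a little further to be sure the catch has snapped.

>>> {"op": "send_rows", "data": {"targets": [[0, 0, 0.002, 0, 0, 0, 0], [0, 0, 0.004, 0, 0, 0, 0], [0, 0, 0.005, 0, 0, 0, 0], [0, 0, 0.005, 0, 0, 0, 0], [0, 0, 0.005, 0, 0, 0, 0]]}}

```text
t: 4.4
position: [0.4271, 0.3718, 0.0577]
orientation: [0.103, 3.139, 0.001]
contact_force: [-7.2, -6.0, 22.4]
width: 0.0006
```

>>> {"op": "send_rows", "data": {"targets": [[0, 0, -0.03, 0, 0, 0, 0], [0, 0, -0.08, 0, 0, 0, 0.5], [0, 0, -0.13, 0, 0, 0, 1], [0, 0, -0.17, 0, 0, 0, 1]]}}

```text
t: 4.9
position: [0.4274, 0.3718, 0.2241]
orientation: [0.103, 3.139, 0.001]
contact_force: [0.5, -0.0, -0.5]
width: 0.0272
```

```bash
python3 look.py s3 scene 120 80 300 260
python3 look.py t3 top 90 130 230 250
```

```text
scale 2.7777777777777777 4.95 [0.42926789 0.37315923 0.23045564] [ 0.43476071 -0.05073715  3.81778945] 0.030449911842926274
scale 4.166666666666667 5.0 [0.42919271 0.37316309 0.22810879] [0.04804836 0.67788798 0.67799813] 0.03507383418009353
```

View pics/s3.png

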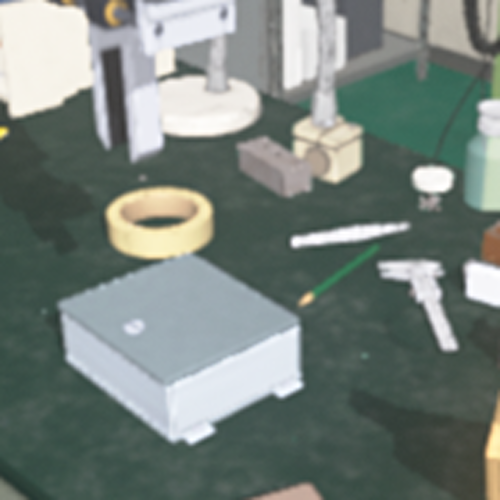

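```bash
cat > grasp.py <<'E'
from h import *
from plant import bot
o=bot.get_obs();print(o['t'],o['position'],o['joint_positions'].round(3))
t=.5
ax=Z(RY)@np.array([-np.sin(t),0,np.cos(t)])
mouth=RX+Z(RY)@np.array([0,.05,.099])
M=tool(np.pi/2+RY,t,RY)
print(M.round(3), -ax)
for d in (.2,.031,.035,.15):
    p=mouth+d*ax; print(d,p.round(4),*rel(p,M,o))
E
python3 grasp.py
```

```text
5.0 [0.42919271 0.37316309 0.22810879] [ 0.616  0.118  1.293  0.     1.72  -0.889]
[[-0.793 -0.427  0.433]
 [-0.375  0.904  0.205]
 [-0.479  0.    -0.878]] [ 0.43345426  0.20485667 -0.87758256]
0.2 [0.4185 0.0174 0.2745] [ -13.2 -355.3  -48.7] [ -7.01 -27.47 -28.51]
0.031 [0.4918 0.0521 0.1262] [ -82.8 -317.   100.5] [ -7.01 -27.47 -28.51]
0.035 [0.4901 0.0512 0.1297] [ -81.1 -317.9   96.9] [ -7.01 -27.47 -28.51]
0.15 [0.4402 0.0277 0.2306] [ -33.8 -344.    -4.5] [ -7.01 -27.47 -28.51]
```

The lid is flat and shut (screw at crop (133,326)). Next comes the move to the pre-grasp pose, on the axis of the large driver.

>>> {"op": "send_rows", "data": {"targets": [[0, -0.03, -0.03, 0, 0, 0, 1], [0, -0.08, -0.05, -1, -4, -4, 1], [-0.002, -0.13, -0.055, -2, -8, -8, 1], [-0.005, -0.18, -0.055, -3, -12, -12, 1], [-0.008, -0.23, -0.052, -4.3, -17, -17.6, 1], [-0.01, -0.28, -0.05, -5.3, -21, -21.8, 1], [-0.012, -0.33, -0.049, -6.4, -25, -25.9, 1], [-0.013, -0.355, -0.049, -7, -27.5, -28.5, 1], [-0.013, -0.355, -0.049, -7, -27.5, -28.5, 1], [-0.013, -0.355, -0.049, -7, -27.5, -28.5, 1]]}}

```text
t: 6.25
position: [0.4166, 0.017, 0.2705]
orientation: [-0.582, 2.596, 0.145]
contact_force: [0.7, 0.1, -0.5]
width: 0.0941
```

```bash
python3 grasp.py; python3 look.py w4 wrist 0 0 512 384;python3 look.py s4 scene 250 90 450 320;python3 look.py t4 top 270 120 420 250; python3 - <<'E'
from h import *
print(proj('scene',lid(.108,0,.0095,0)),proj('top',lid(.108,0,.0095,0)))
E
```

```text
6.25 [0.41664514 0.01702975 0.27048261] [-0.405 -0.565  1.843  0.359  1.528 -2.37 ]
[[-0.793 -0.427  0.433]
 [-0.375  0.904  0.205]
 [-0.479  0.    -0.878]] [ 0.43345426  0.20485667 -0.87758256]
0.2 [0.4185 0.0174 0.2745] [-3.6 -0.4 -2.7] [-0.03 -0.63 -0.03]
0.031 [0.4918 0.0521 0.1262] [ -5.4  -0.4 166.3] [-0.03 -0.63 -0.03]
0.035 [0.4901 0.0512 0.1297] [ -5.4  -0.4 162.3] [-0.03 -0.63 -0.03]
0.15 [0.4402 0.0277 0.2306] [-4.1 -0.4 47.3] [-0.03 -0.63 -0.03]
scale 1.171875 6.3 [0.41677254 0.01766311 0.27087846] [ 1.07581476 -0.51562135  1.08927728] 0.0940089887833136
scale 2.1739130434782608 6.35 [0.41684876 0.01802499 0.27113097] [-5.78299947e-01 -4.64590985e-04  4.08967487e-01] 0.09403458656601685
scale 3.8461538461538463 6.4 [0.41687655 0.01818152 0.27131041] [ 0.15478044 -0.35971181  0.92508832] 0.09403148585241103
[[168.49091559 196.92968796]] [[158.05033242 230.2940196 ]]
```

View pics/w4.png

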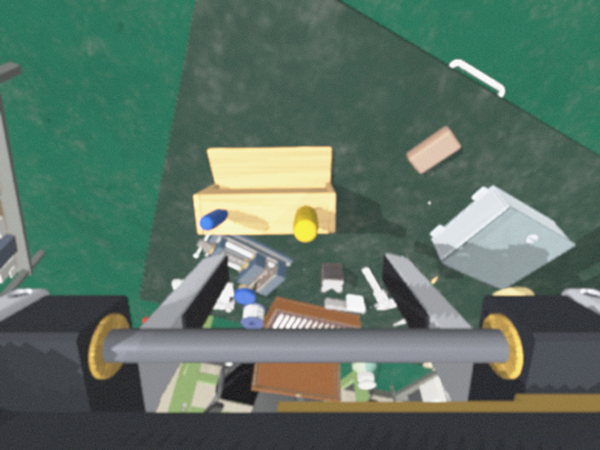

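View pics/s4.png

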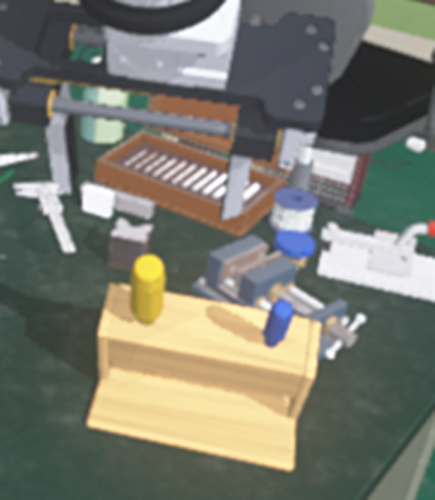

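View pics/t4.png

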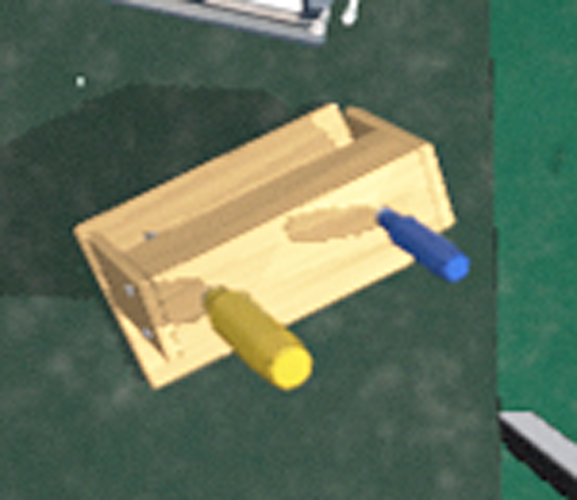

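View pics/t3.png

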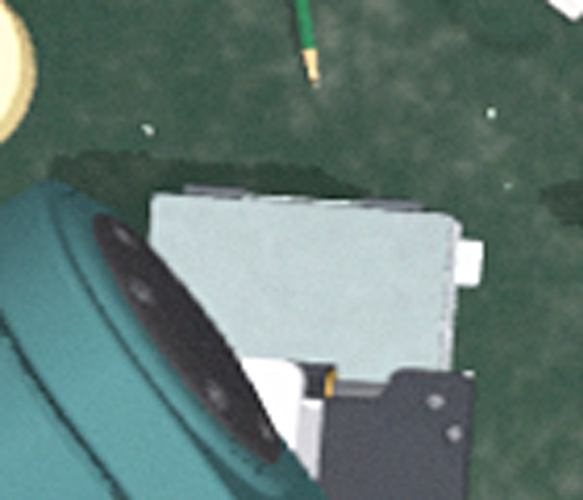

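```bash
python3 - <<'E'
from h import *
import cv2
from plant import bot
o=bot.get_obs()
M=R.from_rotvec(o['orientation']).as_matrix()
print(M.round(3))
w=bot.get_image('wrist');H=w['hand_eye']
c=[np.array([0,0,0]),np.array([0,.05,0]),np.array([0,-.05,0]),np.array([0,0,-.1])]
for q in c:
    P=o['position']+M@q; print(q,P.round(3),proj('scene',P),proj('top',P))
ax=Z(RY)@np.array([-np.sin(.5),0,np.cos(.5)]);mouth=RX+Z(RY)@np.array([0,.05,.099])
def pw(P):
    t=M.T@(P-o['position']); q=np.linalg.inv(H)@np.append(t,1); return q[:2]/q[2]*w['fx']+[w['cx'],w['cy']]
print('wrist end',pw(mouth+.09*ax)*1.1719,'shoulder',pw(mouth)*1.1719)
for n in('top','scene'): cv2.imwrite(f'pics/{n}5.png',bot.get_image(n)['color'][:,:,::-1])
E
```

```text
[[-0.796 -0.43   0.425]
 [-0.38   0.903  0.201]
 [-0.47  -0.001 -0.882]]
[0 0 0] [0.417 0.018 0.271] [[317.95664517 178.20102252]] [[373.98389472 245.14753117]]
[0.   0.05 0.  ] [0.395 0.063 0.271] [[282.89121733 172.41861521]] [[346.09870039 258.70918748]]
[ 0.   -0.05  0.  ] [ 0.438 -0.027  0.271] [[354.44504053 184.21808197]] [[401.64130842 231.69665346]]
[ 0.   0.  -0.1] [ 0.374 -0.002  0.36 ] [[318.98635865 132.50647232]] [[409.51788805 279.2230843 ]]
wrist end [303.84521312 228.18688082] shoulder [304.14077238 210.25062734]
```

View pics/top5.png

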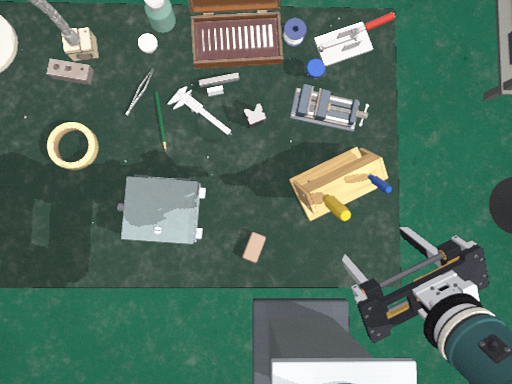

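View pics/scene5.png

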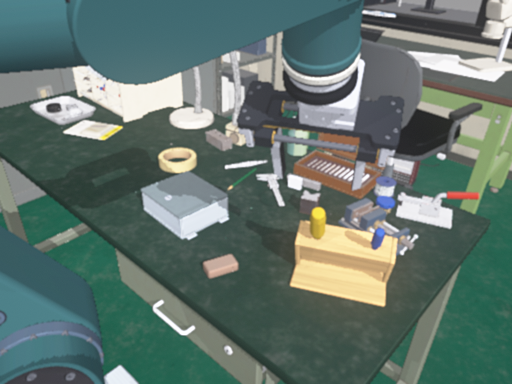

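Finger tips appear in the top image at about (345,258) and (402,232), as projected, and straddle the line of the yellow handle, whose end is at (343,215). Now the advance along its axis, first part of the way.

>>> {"op": "send_rows", "data": {"targets": [[-0.004, 0, 0.01, 0, -0.5, 0, 1], [-0.005, 0, 0.03, 0, -0.6, 0, 1], [-0.005, 0, 0.05, 0, -0.6, 0, 1], [-0.005, 0, 0.07, 0, -0.6, 0, 1], [-0.005, 0, 0.09, 0, -0.6, 0, 1], [-0.005, 0, 0.09, 0, -0.6, 0, 1], [-0.005, 0, 0.09, 0, -0.6, 0, 1]]}}

```text
t: 7.42
position: [0.4592, 0.0366, 0.1948]
orientation: [-0.581, 2.584, 0.145]
contact_force: [-0.4, -0.4, 0.3]
width: 0.0941
```

```bash
python3 grasp.py; python3 look.py s6 scene 250 90 450 320;python3 look.py t6 top 270 120 450 290;python3 look.py w6 wrist 0 0 512 384
```

```text
7.425 [0.45923125 0.03663512 0.19484181] [-0.297 -0.472  1.942  0.341  1.301 -2.34 ]
[[-0.793 -0.427  0.433]
 [-0.375  0.904  0.205]
 [-0.479  0.    -0.878]] [ 0.43345426  0.20485667 -0.87758256]
0.2 [0.4185 0.0174 0.2745] [  1.2  -0.1 -91.5] [-0.11  0.06  0.08]
0.031 [0.4918 0.0521 0.1262] [ 1.4  0.2 77.5] [-0.11  0.06  0.08]
0.035 [0.4901 0.0512 0.1297] [ 1.4  0.2 73.5] [-0.11  0.06  0.08]
0.15 [0.4402 0.0277 0.2306] [  1.2  -0.1 -41.5] [-0.11  0.06  0.08]
scale 2.1739130434782608 7.475 [0.45940783 0.03643776 0.19534129] [0.04855717 0.21966208 0.31705214] 0.09409969641852174
scale 2.9411764705882355 7.525 [0.45948212 0.03629193 0.19557345] [-0.83767494 -0.01238075  0.723191  ] 0.0942407823232623
scale 1.171875 7.575 [0.45944219 0.03625049 0.19556951] [-0.0122661   0.10533165 -0.04953318] 0.09388534735123004
```

View pics/w6.png

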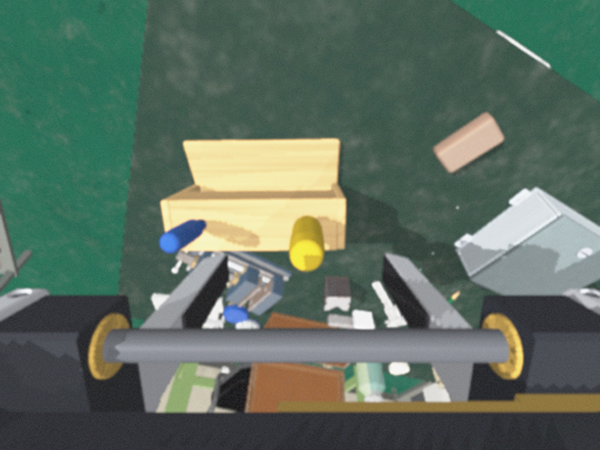

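View pics/s6.png

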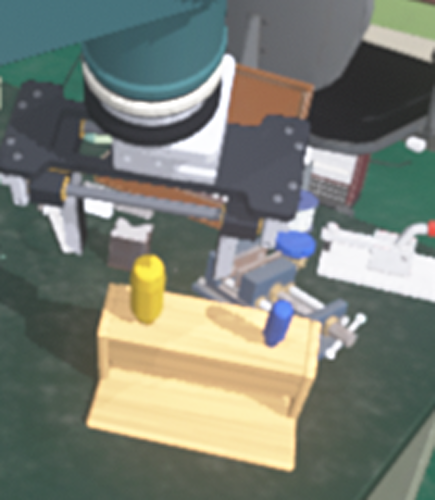

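View pics/t6.png

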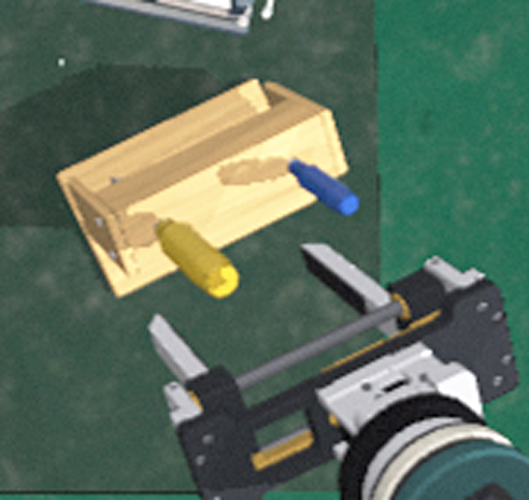

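The handle (wrist crop (306,245)) is centred between the fingers and the small driver lies clear of the right one. I'll narrow the opening a bit and go in.

>>> {"op": "send_rows", "data": {"targets": [[0.001, 0, 0.01, 0, 0, 0, 0.75], [0.0015, 0, 0.025, 0, 0, 0, 0.75], [0.0015, 0, 0.04, 0, 0, 0, 0.75], [0.0015, 0, 0.055, 0, 0, 0, 0.75], [0.0015, 0, 0.066, 0, 0, 0, 0.75], [0.0015, 0, 0.073, 0, 0, 0, 0.75], [0.0015, 0, 0.073, 0, 0, 0, 0.75], [0.0015, 0, 0.073, 0, 0, 0, 0.75]]}}

```text
t: 8.57
position: [0.4899, 0.0506, 0.1302]
orientation: [-0.58, 2.584, 0.145]
contact_force: [0.9, -0.2, -0.4]
width: 0.0703
```

```bash
python3 grasp.py; python3 look.py s7 scene 250 90 450 320;python3 look.py t7 top 270 120 450 290
```

```text
8.575 [0.48989601 0.05062886 0.130177  ] [-0.229 -0.361  2.001  0.336  1.118 -2.331]
[[-0.793 -0.427  0.433]
 [-0.375  0.904  0.205]
 [-0.479  0.    -0.878]] [ 0.43345426  0.20485667 -0.87758256]
0.2 [0.4185 0.0174 0.2745] [-3.000e-01  1.000e-01 -1.644e+02] [-0.14  0.07  0.06]
0.031 [0.4918 0.0521 0.1262] [-0.1  0.5  4.6] [-0.14  0.07  0.06]
0.035 [0.4901 0.0512 0.1297] [-0.1  0.5  0.6] [-0.14  0.07  0.06]
0.15 [0.4402 0.0277 0.2306] [  -0.3    0.2 -114.4] [-0.14  0.07  0.06]
scale 2.1739130434782608 8.625 [0.48995227 0.05056383 0.1303358 ] [-0.55635735  0.36223824 -0.0212301 ] 0.07050295097924653
scale 2.9411764705882355 8.675 [0.4899656  0.05054078 0.13043619] [ 0.3734513  -0.45833023 -0.50798827] 0.07094641265291383
```

View pics/s7.png

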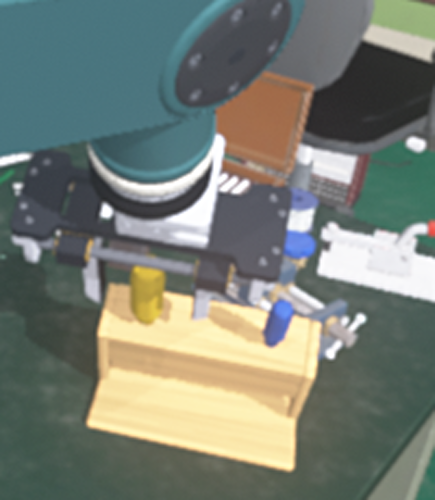

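View pics/t7.png

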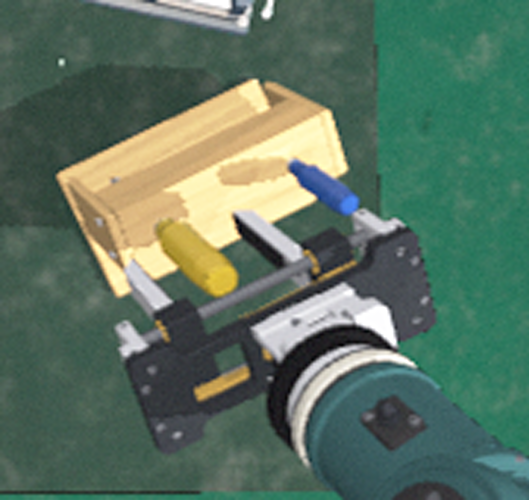

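Fingers straddle the handle (tips at top crop (130,265)/(240,215), handle between). I'll close.

>>> {"op": "send_rows", "data": {"targets": [[0, 0, 0, 0, 0, 0, 0], [0, 0, 0, 0, 0, 0, 0], [0, 0, 0, 0, 0, 0, 0], [0, 0, 0, 0, 0, 0, 0], [0, 0, 0, 0, 0, 0, 0], [0, 0, 0, 0, 0, 0, 0], [0, 0, 0, 0, 0, 0, 0], [0, 0, 0, 0, 0, 0, 0], [0, 0, 0, 0, 0, 0, 0], [0, 0, 0, 0, 0, 0, 0]]}}

```text
t: 9.93
position: [0.4894, 0.0512, 0.1295]
orientation: [-0.581, 2.585, 0.147]
contact_force: [-0.7, 3.7, 0.6]
width: 0.026
```

>>> {"op": "send_rows", "data": {"targets": [[0, 0, -0.005, 0, 0, 0, 0], [0, 0, -0.01, 0, 0, 0, 0], [0, 0, -0.02, 0, 0, 0, 0], [0, 0, -0.03, 0, 0, 0, 0], [0, 0, -0.04, 0, 0, 0, 0]]}}

```text
t: 10.55
position: [0.4722, 0.0432, 0.1641]
orientation: [-0.58, 2.585, 0.148]
contact_force: [4.8, 5.4, -4.7]
width: 0.0258
```

```bash
python3 look.py s8 scene 250 90 450 320;python3 look.py t8 top 270 120 450 290
```

```text
scale 2.1739130434782608 10.6 [0.4718901  0.04294112 0.16542444] [-4.20159123  2.86432751  2.86210784] 0.02585549671053165
scale 2.9411764705882355 10.65 [0.47187405 0.04291707 0.16544071] [-4.1605676   3.4775524   4.79125762] 0.02593061572575185
```

View pics/s8.png

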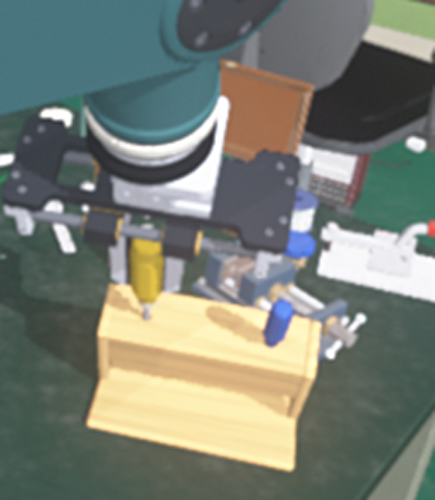

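View pics/t8.png

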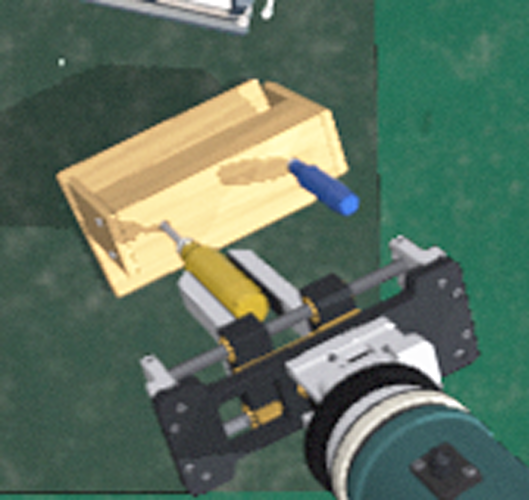

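The driver slides out: bare shaft shows at scene crop (147,312) and top crop (170,235), and the blue driver has not moved. Side force is only a few N, so I'll go on.

>>> {"op": "send_rows", "data": {"targets": [[0, 0, -0.01, 0, 0, 0, 0], [0, 0, -0.02, 0, 0, 0, 0], [0, 0, -0.03, 0, 0, 0, 0], [0, 0, -0.04, 0, 0, 0, 0], [0, 0, -0.05, 0, 0, 0, 0], [0, 0, -0.065, 0, 0, 0, 0], [0, 0, -0.08, 0, 0, 0, 0], [0, 0, -0.1, 0, 0, 0, 0], [0, 0, -0.11, 0, 0, 0, 0], [0, 0, -0.11, 0, 0, 0, 0], [0, 0, -0.11, 0, 0, 0, 0]]}}

```text
t: 12.02
position: [0.4242, 0.0201, 0.2606]
orientation: [-0.58, 2.586, 0.146]
contact_force: [0.3, 0.9, -1.5]
width: 0.0258
```

```bash
python3 look.py s9 scene 250 60 450 290;python3 look.py t9 top 270 120 450 290; python3 grasp.py
```

```text
scale 2.1739130434782608 12.075 [0.42419611 0.02028643 0.26030609] [ 0.1209154  -0.04337144 -0.39274267] 0.025537253523883748
scale 2.9411764705882355 12.125 [0.42421705 0.02036227 0.26029311] [-0.02461626 -0.33026374  0.12496192] 0.026244314731339886
12.125 [0.42421705 0.02036227 0.26029311] [-0.391 -0.557  1.862  0.363  1.49  -2.369]
[[-0.793 -0.427  0.433]
 [-0.375  0.904  0.205]
 [-0.479  0.    -0.878]] [ 0.43345426  0.20485667 -0.87758256]
0.2 [0.4185 0.0174 0.2745] [ -1.2  -0.2 -15.5] [-0.05 -0.04  0.03]
0.031 [0.4918 0.0521 0.1262] [-1.300e+00 -1.000e-01  1.535e+02] [-0.05 -0.04  0.03]
0.035 [0.4901 0.0512 0.1297] [-1.300e+00 -1.000e-01  1.495e+02] [-0.05 -0.04  0.03]
0.15 [0.4402 0.0277 0.2306] [-1.2 -0.2 34.5] [-0.05 -0.04  0.03]
```

View pics/s9.png

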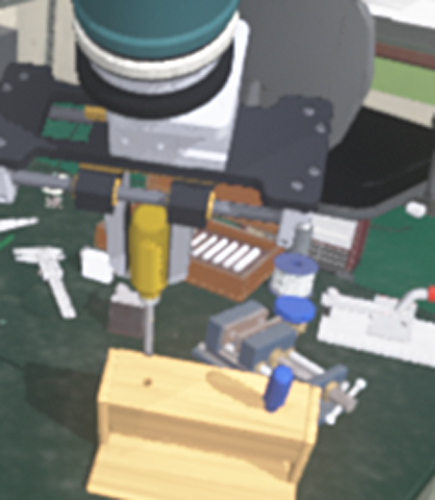

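View pics/t9.png

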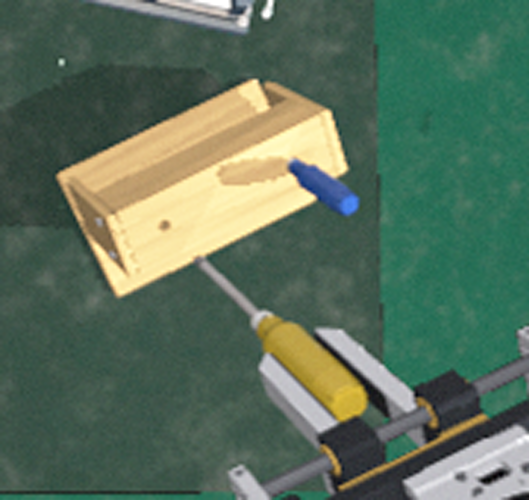

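```bash
python3 - <<'E'
from h import *
from plant import bot
o=bot.get_obs();M=R.from_rotvec(o['orientation']).as_matrix();p=o['position']
def tri(s,t):
    r=least_squares(lambda P:np.r_[proj('scene',P)[0]-s,proj('top',P)[0]-t],[.45,.05,.2]);return r.x,r.fun
S=lambda u,v:np.array((250+u/2.1739,60+v/2.1739));T=lambda u,v:np.array((270+u/2.9412,120+v/2.9412))
for n,a,b in(('tip',S(150,354),T(197,259)),('shoulder',S(150,297),T(262,320))):
    P,f=tri(a,b);print(n,P.round(4),f.round(2),'tool',(M.T@(P-p)*1000).round(1))
for d in(.1105,.0105):
    P=p+M@[0,0,d];print(d,P,(proj('scene',P)-[250,60])*2.1739,(proj('top',P)-[270,120])*2.9412)
E
```

```text
tip [0.4816 0.0467 0.1468] [-0.5   0.06  0.44 -0.37] tool [ -1.1  -0.6 129.8]
shoulder [0.4424 0.0283 0.2249] [-0.01  0.    0.01 -0.01] tool [-0.5 -0.5 40.6]
0.1105 [0.47209967 0.04288649 0.1632871 ] [[148.0856221  343.77462677]] [[210.55978715 271.89079485]]
0.0105 [0.42876699 0.02250258 0.25107534] [[149.54251424 274.81590847]] [[286.16354927 344.9485915 ]]
```

```bash
python3 - <<'E'
from h import *
from plant import bot
o=bot.get_obs();M0=R.from_rotvec(o['orientation']).as_matrix()
M=tool(np.pi/2+BY)
s=lid(.108,0,.0095,0)
p1=np.array([s[0],s[1],.29]);p2=np.array([s[0],s[1],.2255])
for p in(o['position']+[0,0,.04],p1,p2):print(p,*rel(p,M,o))
E
```

```text
[0.42421705 0.02036227 0.30029311] [-19.2  -0.  -35.1] [ 7.2  28.01 28.46]
[0.43679277 0.40122307 0.29      ] [-167.2  338.9   57. ] [ 7.2  28.01 28.46]
[0.43679277 0.40122307 0.2255    ] [-136.3  339.   113.6] [ 7.2  28.01 28.46]
```

The driver is out of the rack, with its tip at top crop (198,260) and the bore empty at (165,225). I'll lift it, swing it upright and carry it above the box at a safe height.

>>> {"op": "send_rows", "data": {"targets": [[-0.01, 0, -0.018, 0, 0, 0, 0], [-0.019, 0, -0.035, 0.7, 2.8, 2.8, 0], [-0.03, 0.028, -0.028, 1.4, 5.6, 5.7, 0], [-0.048, 0.068, -0.017, 2.2, 8.4, 8.5, 0], [-0.066, 0.108, -0.006, 2.9, 11.2, 11.4, 0], [-0.084, 0.148, 0.005, 3.6, 14, 14.2, 0], [-0.101, 0.188, 0.016, 4.3, 16.8, 17.1, 0], [-0.119, 0.228, 0.027, 5, 19.6, 19.9, 0], [-0.136, 0.268, 0.037, 5.8, 22.4, 22.8, 0], [-0.154, 0.308, 0.048, 6.5, 25.2, 25.6, 0], [-0.167, 0.339, 0.057, 7.2, 28, 28.5, 0], [-0.167, 0.339, 0.057, 7.2, 28, 28.5, 0]]}}

```text
t: 13.62
position: [0.4368, 0.4033, 0.2868]
orientation: [-0.1, -3.137, 0.005]
contact_force: [0.2, -0.8, -2.1]
width: 0.026
```

```bash
python3 look.py s10 scene 110 40 310 260;python3 look.py t10 top 80 130 260 300; python3 - <<'E'
from h import *
from plant import bot
o=bot.get_obs();M=tool(np.pi/2+BY);s=lid(.108,0,.0095,0)
print(rel([s[0],s[1],.2255],M,o))
P=o['position']+R.from_rotvec(o['orientation']).as_matrix()@[-.001,-.0005,.135]
print(P,(proj('scene',P)-[110,40])*500/220,(proj('top',P)-[80,130])*500/170*1)
E
```

```text
scale 2.272727272727273 13.675 [0.43675245 0.40197102 0.28809531] [-0.12034525 -0.95053637 -1.60482748] 0.025916684446544158
scale 2.9411764705882355 13.725 [0.43672627 0.40114425 0.28933268] [ 0.90162503 -0.72238809 -1.04802981] 0.02582641468729571
(array([-0. ,  0.2, 63.8]), array([-0.12,  0.01,  0.01]))
[0.43770449 0.40030481 0.1543342 ] [[125.93962474 269.51959533]] [[202.87304873 295.56533709]]
```

View pics/s10.png

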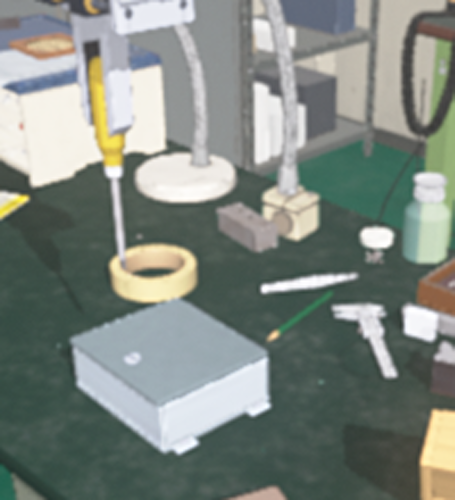

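View pics/t10.png

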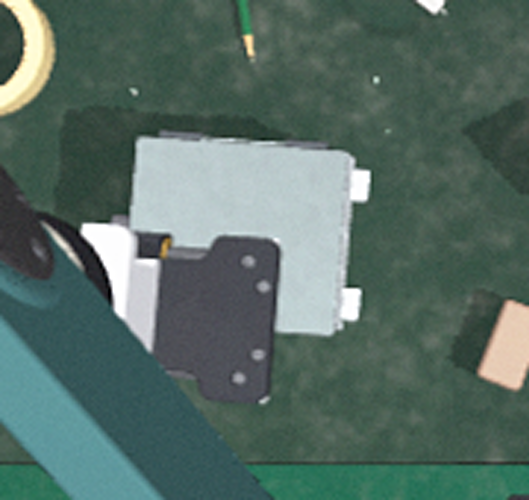

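The driver hangs nearly vertical, tip at scene crop (122,263) against a predicted (126,269), and the lid is flat and clear. Now lowering to a gap of about 3 cm.

>>> {"op": "send_rows", "data": {"targets": [[0, 0, 0.015, 0, 0, 0, 0], [0, 0, 0.035, 0, 0, 0, 0], [0, 0, 0.05, 0, 0, 0, 0], [0, 0, 0.06, 0, 0, 0, 0], [0, 0, 0.062, 0, 0, 0, 0], [0, 0, 0.062, 0, 0, 0, 0], [0, 0, 0.062, 0, 0, 0, 0]]}}

```text
t: 14.6
position: [0.4372, 0.4013, 0.2296]
orientation: [0.104, 3.137, 0.001]
contact_force: [0.5, 0.1, -0.8]
width: 0.0261
```

```bash
python3 look.py s11 scene 130 100 230 200;python3 look.py w11 wrist 0 0 512 384; python3 - <<'E'
from h import *
from plant import bot
o=bot.get_obs();s=lid(.108,0,.0095,0);M=R.from_rotvec(o['orientation']).as_matrix()
print(o['position'],M[:,2],o['contact_force'],o['t'])
w=bot.get_image('wrist');H=w['hand_eye']
def pw(P):
    t=M.T@(P-o['position']); q=np.linalg.inv(H)@np.append(t,1); return (q[:2]/q[2]*w['fx']+[w['cx'],w['cy']])*1.1719
print('wrist screw',pw(s))
for d in(.035,.13,.135):
    P=o['position']+M@[0,0,d]
    print(d,P,(proj('scene',P)-[130,100])*5,pw(P))
print('screw',(proj('scene',s)-[130,100])*5)
E
```

```text
scale 5.0 14.65 [0.43719004 0.40129282 0.22949144] [ 0.32214838  0.29417552 -0.93817212] 0.025798092525723206
scale 1.171875 14.7 [0.43714097 0.40127355 0.22938051] [ 0.07586599  0.88487791 -0.56018081] 0.025800707440866176
[0.43714097 0.40127355 0.22938051] [ 2.61337304e-03  4.29202150e-04 -9.99996493e-01] [ 0.07586599  0.88487791 -0.56018081] 14.7
wrist screw [304.70489788 210.58239583]
0.035 [0.43723244 0.40128857 0.19438064] [[166.11455097 203.96328711]] [304.75635164 248.7680681 ]
0.13 [0.43748071 0.40132934 0.09938097] [[186.15041173 407.0944572 ]] [304.8391209  218.98855194]
0.135 [0.43749378 0.40133149 0.09438099] [[187.14327741 417.16050679]] [304.84216609 217.89292536]
screw [[192.45457793 484.64843979]]
```

View pics/s11.png

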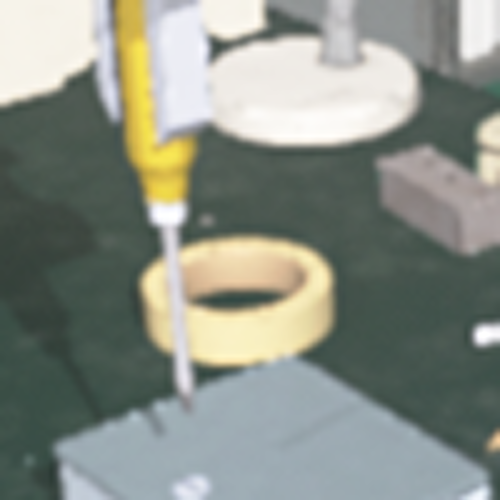

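View pics/w11.png

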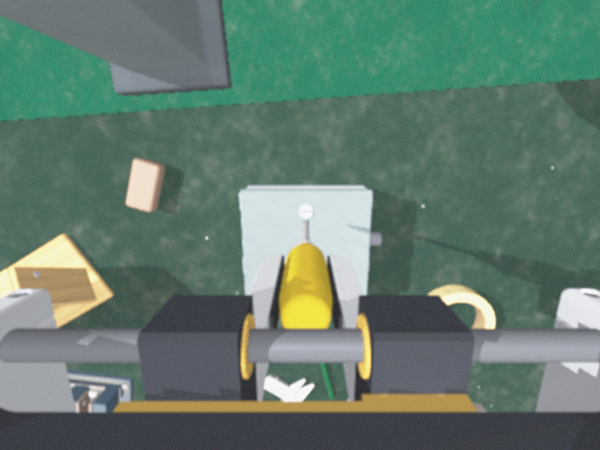

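Scene crop: blade tip at (189,410) directly above the screw at (191,487), about 36 mm up. In the wrist view the shaft ends on the screw at (306,213). Lowering 6 mm more and settling.

>>> {"op": "send_rows", "data": {"targets": [[0, 0, 0.003, 0, 0, 0, 0], [0, 0, 0.006, 0, 0, 0, 0], [0, 0, 0.006, 0, 0, 0, 0], [0, 0, 0.006, 0, 0, 0, 0], [0, 0, 0.006, 0, 0, 0, 0], [0, 0, 0.006, 0, 0, 0, 0]]}}

```text
t: 15.5
position: [0.437, 0.4011, 0.2228]
orientation: [0.104, 3.138, -0.0]
contact_force: [0.1, -0.1, -0.9]
width: 0.0259
```

```bash
python3 look.py s12 scene 130 90 400 310;python3 - <<'E'
from plant import bot
o=bot.get_obs();print({k:o[k] for k in('t','position','contact_force','moment','width')},abs(o['dq']).max())
E
```

```text
scale 2.2222222222222223 15.55 [0.43696314 0.40106098 0.22279699] [ 0.53236228 -0.78828584 -0.46626846] 0.025712622053586338
{'t': 15.55, 'position': array([0.43696314, 0.40106098, 0.22279699]), 'contact_force': array([ 0.53236228, -0.78828584, -0.46626846]), 'moment': array([ 0.01428162, -0.06134994, -0.05935144]), 'width': 0.025712622053586338} 0.0021116892166236113
```

View pics/s12.png

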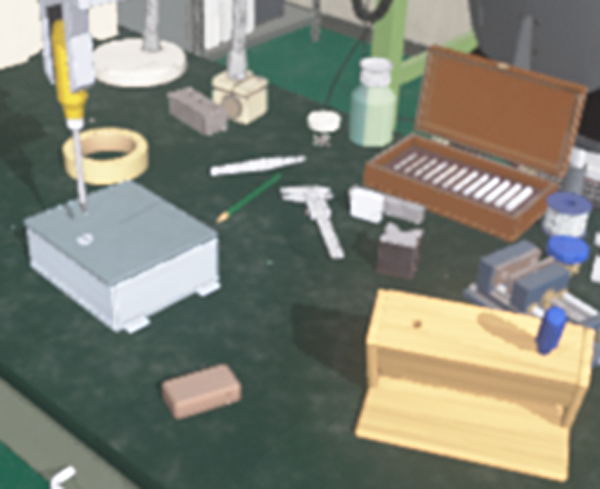

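The lid is flush and the tip (83,212) is about 3 cm above the screw (85,240). The small blue driver is still in its bore at (551,330), and the arm is at rest. Handing in.

```bash
python3 - <<'E'
from plant import bot
print(bot.close_job()); print(bot.get_obs()['t'])
E
```

```text
the job is handed in; nothing more can be done
None
the job is handed in; nothing more can be done
```

I pressed the lid shut, drew the large screwdriver out of the rack and turned it upright. It is now held over the screw with a gap of about 3 cm. I handed the job in at about 15.6 s; no verdict is reported.

- **Lid:** I pressed with closed fingers to about 22 N. The fingertip stopped at z ≈ 58 mm, the shut height, and the lid looked flush in every later picture.
- **Gap and centring:** The last pictures put the tip about 30 mm above the screw, centred within about 2 mm, with the tool within 0.01 rad of vertical. Gripper opening was 26 mm, the width of the handle, and the measured force was about 1 N, the same as the sensor noise.
- **Small screwdriver:** In the final scene picture it was still in its bore and looked unmoved.
- **Disagreement:** The pictures put the tip 130–132 mm beyond the fingertips; the given dimensions and my grasp position put it at 135 mm. The gap is therefore uncertain by about 5 mm, well inside the 8 to 60 mm allowed.

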